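Open the transport case and scan the label inside its lid

TASK

Lift open the hinged lid of the white transport case (a lip juts out at its front) and swing it back until it rests on its stop. Then pick up the hand scanner, point its window squarely at the middle of the label on the inside of the lid from about 10 cm away and hold it still there for one to two seconds. Finally lay the scanner back flat on the middle part of its rubber mat without dropping it; leave the lid open and the other things on the bench where they are.

Things in the scene. Friction and masses are not known exactly. Their poses are not given: they have to be found in the camera images.
- case: White plastic transport case fixed to the bench, an open-topped box 140 (x) x 220 (y) x 85 (z) mm, walls 6 mm, filled with a low rack of capped vials. Origin: centre of its underside. x points from its front (the lip side, towards the robot) to its hinge side, z up.
- case_lid (a joint): Hinge of the case's grey lid: 0 closed, grows as the lid's front edge is lifted, 1.83 rad (105 deg) on its stop, leaning back past upright. It falls shut if let go before upright, onto the stop when past it. Lid slab 143 mm long from the hinge line to its front, 226 mm wide, 12 mm thick, 0.25 to 0.5 kg.
- lid_hinge (a point): Point on the hinge line at its middle, on the lid's underside, 85 mm above the bench. Axes turn with the lid: with the lid closed they equal the case's; x always points from the lid's lip to the hinge, y along the hinge line, z out of the lid's outer (top) face.
- lid_lip (a point): Middle of the lip's free front edge, on its underside, 175 mm from the hinge line. The lip is central, 110 mm wide, 7 mm thick and juts 32 mm out beyond the case's front wall, with free space below it down to the bench (85 mm). Axes as lid_hinge.
- lid_label (a point): Centre of the paper bar-code label (100 mm along the hinge line x 60 mm) stuck on the inside face of the lid, 75 mm from the hinge line. Axes as lid_hinge, so the label looks along its -z; with the lid on its stop it faces the robot's side and 15 deg upwards.
- mat: Black rubber mat fixed on the bench, 260 (x) x 200 (y) x 4 mm. Origin: centre of its underside.
- scanner: Loose straight hand scanner, 170 mm long, 0.13 to 0.25 kg, lying flat on the mat. Origin: centre of its underside. x points along it to the window. Grey flat-sided handle from x = -85 to +40 mm, 34 mm wide and 34 mm high (grip near x = 10 to 15 mm, its centre of mass); black head from x = +38 to +85 mm, 62 mm wide, 36 mm high.
- scanner_window (a point): Centre of the scanner's window on the end of its head, 85 mm ahead of and 18 mm above the scanner's origin. Axes as the scanner's: it looks along +x.
- reagent: Bystander: amber bottle, 66 mm diameter, 160 mm high. Origin: centre of its underside.
- rack: Bystander: small rack with six capped tubes, 110 x 80 mm, 102 mm high. Origin: centre of its underside.
- dishes: Bystander: stack of two closed dishes, 90 mm diameter, 29 mm high. Origin: centre of its underside.
Not all that is in view belongs to the job. Several things look just like the scanner: the one meant starts farthest to the robot's left.

How it is judged (in metres and radians):
On the way, in this order (a step that is already met when the one before it is completed fails the run):
1. the lid rests on its stop, let go (value of joint case_lid above 1.78 rad and velocity of joint case_lid between -0.05 and 0.05 rad/s and contact force between each of the arm, the fingers and case_lid below 0.1 N), for 0.2 s.
2. the gripper holds the scanner still, its window 60 to 150 mm from the label and facing it within 0.4 rad of square, the line of sight within 20 mm of the label's middle, for 0.9 s (value of joint case_lid above 1.75 rad and contact force between the fingers and scanner above 0.5 N and x of lid_label in the frame of scanner_window between 0.06 and 0.15 m and y of lid_label in the frame of scanner_window between -0.02 and 0.02 m and z of lid_label in the frame of scanner_window between -0.02 and 0.02 m and z of scanner_window in the frame of lid_label below -0.03 m and angle between the x axis of scanner_window and the z axis of lid_label, either way round below 0.4 rad and linear speed of scanner below 0.02 m/s and angular speed of scanner below 0.15 rad/s), for 0.9 s.
At the end, for the whole second after the job is handed in: The lid rests on its stop (hinge above 1.78 rad, still); the scanner lies flat (within 0.1 rad) and still on the mat, its origin within 100 mm (mat's x) and 70 mm (mat's y) of the mat's centre and less than 12 mm above the mat's underside (value of joint case_lid above 1.78 rad and velocity of joint case_lid between -0.05 and 0.05 rad/s and x of scanner in the frame of mat between -0.1 and 0.1 m and y of scanner in the frame of mat between -0.07 and 0.07 m and z of scanner in the frame of mat below 0.012 m and angle between scanner's own z axis and vertical below 0.1 rad and linear speed of scanner below 0.02 m/s); the robot touches nothing.
It fails at once if a bystander (bottle, tube rack, dishes) is moved by more than 25 mm (distance of any of reagent, rack, dishes from where it was at the start of the episode above 0.025 m).
It fails at once if the scanner is dropped: in free fall above 45 mm height, out of the fingers (height (world z) of scanner above 0.045 m and contact force between the fingers and scanner below 0.01 N and linear speed of scanner above 0.5 m/s).
It also fails if it takes over 69 s, if anything falls off the work surface, if the arm or the gripper's body presses on something with over 40 N, if the wrist force passes 120 N, or if a joint passes its speed limit or range.

ROBOT

A 6-joint arm with a two-finger parallel gripper is mounted at the origin on the work surface. World frame = base frame: x ahead of the robot, y to its left, z up, the work surface at z = 0. Lengths are in mm, angles in rad, forces in N, time in s.
With the tool pointing down it reaches from about 275 to 775 mm from the base axis. Payload 14.6 kg.
Tool frame: the origin (TCP) lies on the centre line of the jaws, within the pads' length; the fingertips stand 11 mm ahead of it and the grasp point (between the pads) lies 8 mm behind it; z points along the fingers, y is the line along which they close (so a half turn about z gives the same grasp; the last joint's range is limited). The gripper opens to 85 mm and grips with 20 to 120 N. Pads are 22 mm wide; open, the fingers measure 114 mm over their backs; the gripper's body (76 mm by 85 mm) begins 54 mm behind the grasp point. The pads swing forward as they close: fully open they stand 13 mm farther back than shut.
Start: joints at [-1.498, 0.263, -0.048, 1.259, 0, 1.415], TCP at [118.557, -511.442, 242.278] pointing down, gripper open.
Joint ranges: [-2.65, 2.65], [-0.89, 1.7], [-1.18, 1.37], [-2.13, 2.11], [-1.35, 1.29], [-3.14, 3.14]. Speed limits (rad/s): [1.89, 1.89, 2.57, 2.79, 3.14, 3.14].

INTERFACE

Orientations are given as a rotation vector (axis times angle).
In Python, from bench import ctrl gives the robot as it stands.
- The arm moves only by the tool step_arm, never from a script. Its argument "deltas" is one flat list of numbers, 6 for each row, row after row: the shift along the tool's x, y, z normalised to -1 to 1, where 1 is 1000 mm, then the turn, a rotation vector about the tool's x, y, z normalised to -1 to 1, where 1 is 360 degrees. In form: [x, y, z, ax, ay, az, x, y, z, ax, ay, az, ...]. A call has 1 to 20 rows; each row is the pose to reach, as a shift and turn from the pose commanded when the call began, along the tool's axes at that moment, turning the shorter way round; what a row does not reach only later rows make up. A row lasts 1/12 s, in which the tool goes at most 41.7 mm and 7.16 degrees, less where a joint would pass 70% of its speed; a pose out of reach is approached as far as the arm can. A call with a number of a shift or a turn outside -1 to 1 is refused whole. A call with a gripper value outside its range is refused whole. "jaw" is the opening, from -1 (shut) to 1 (fully open), set as the call begins (left out, the last holds). The fingers move at their own pace and stop on an object; the grip force is fixed at half the most. Time passes only in rows, so rows that repeat a pose let the fingers close. It gives the time, the measured TCP pose, the force, the opening and the grip force at its end, in the units of the state.
- ctrl.read_state(): the state, without advancing time (a new reading comes with each control period).
- ctrl.camera(name): name is "scene" or "top"; returns the picture (400x640x3 uint8, red, green, blue); there is no depth.
- ctrl.camera_info(name): a dict with "mtx" (3x3 intrinsics, pixels), "distortion" ([k1, k2, p1, p2, k3] as OpenCV has them; the pictures are not rectified), "extrinsics" (4x4, takes a point from camera to world coordinates). Camera axes: x right, y down, z forward; pixel columns grow to the right and rows downward; lengths in mm; the calibration is good to about 2 mm. A picture is of the moment at which its call begins. camera_info takes no time and is no camera call.
- ctrl.close_job(): hands the job in; it is judged then, once.
Trained networks look in the newest picture that a camera, given by its name, has taken for a name from the list of things; names that differ only in an ending like _2 or _b are one class to them, and where a whole thing is asked for, a point or a joint stands for the part that bears it (a point fixed in the world has none). Each returns a list of dicts, best first, with "score" (0 to 1); they miss things now and then, are a little off and sometimes report something else, mostly with a low value. They report only what shows in the picture. A call takes as long as a camera call. They do not tell look-alikes from the thing itself.
- ctrl.spot_in(camera, name): "box" ([centre column, centre row, width, height] in pixels, round what is visible of it).
- ctrl.pinpoint(camera, name): "pixel" ([column, row] in pixels: a listed point, or the origin of a listed thing).
The state is a dict: "t": time; "qpos": joint angles; "joint_vel": joint speeds; "tau": joint torques, N m; "eef_pos": TCP position; "ee_rot": TCP orientation; "wrist_force": force on the tool from outside, world axes, zero at the start; "ft_torque": the same for the moment, N m; "grip_width": opening from 0.0 (shut) to 1.0 (fully open); "grasp_force": force on a finger pad.
Only numpy, scipy, OpenCV 4.12 (cv2) and the standard library are available. Lean on these libraries where they do the work, as an engineer would, in place of code of your own. Each camera call takes 0.05 s, during which the arm holds its last target. There are 200 camera calls.

## Working session

There is one attempt and no reset: what is moved stays moved. The work goes in short steps, Python scripts to look and compute and a tool call to move; the robot and the scene stay as the last step left them, time stands still between calls to the robot, and variables do not carry over. Pictures are saved under pics/ and viewed, at most 10 in all, crops included, and the job is handed in when it is done.

Besides the shell and the picture viewer there is one more tool, called after "Request:" by a JSON object that holds its "method" and its "body", one argument or row to a line. step_arm: Moves the arm, as the interface text tells. Its arguments: {"type":"object","properties":{"deltas":{"type":"array"},"jaw":{"type":"number"}},"required":["deltas"]}

```bash
mkdir -p pics; ls; cat > h.py <<'E'
import numpy as np, cv2
from scipy.spatial.transform import Rotation as R
from bench import ctrl
def ray(cam,px):
    i=ctrl.camera_info(cam);K=np.array(i["mtx"],float);d=np.array(i["distortion"],float);T=np.array(i["extrinsics"],float)
    u=cv2.undistortPoints(np.array([[px]],float),K,d)[0,0]
    return T[:3,3],T[:3,:3]@np.array([u[0],u[1],1.])
def onz(cam,px,z):
    o,d=ray(cam,px);return o+d*(z-o[2])/d[2]
def proj(cam,P):
    i=ctrl.camera_info(cam);K=np.array(i["mtx"],float);d=np.array(i["distortion"],float);T=np.linalg.inv(np.array(i["extrinsics"],float))
    return cv2.projectPoints(np.array(P,float).reshape(-1,1,3),cv2.Rodrigues(T[:3,:3])[0],T[:3,3],K,d)[0][:,0]
def snap(cam,name):
    im=np.ascontiguousarray(ctrl.camera(cam)[:,:,::-1]);cv2.imwrite(f"pics/{name}.png",im);return im
E
python3 - <<'E'
from h import *
a=snap("scene","s0");b=snap("top","t0")
s=ctrl.read_state();print({k:np.round(v,3).tolist() for k,v in s.items()})
Z={"case":0,"lid_hinge":85,"lid_lip":85,"mat":0,"scanner":4,"scanner_window":22,"reagent":0,"rack":0,"dishes":0}
for c in("scene","top"):
  print(c,np.round(ctrl.camera_info(c)["extrinsics"],2).tolist())
  for n,z in Z.items():
    for r in ctrl.pinpoint(c,n)[:5]: print(n,np.round(r["pixel"]),round(r["score"],2),np.round(onz(c,r["pixel"],z)))
E
```

```text
pics
{'t': 0.1, 'qpos': [-1.498, 0.263, -0.049, 1.259, 0.0, 1.415], 'joint_vel': [-0.001, -0.001, 0.002, -0.0, -0.0, 0.001], 'tau': [0.004, -63.858, 38.506, 0.01, -0.0, 0.0], 'eef_pos': [118.528, -511.223, 241.878], 'ee_rot': [-3.12, -0.357, -0.0], 'wrist_force': [-0.338, -0.2, 0.045], 'ft_torque': [0.014, 0.066, 0.019], 'grasp_force': 0.0, 'grip_width': 0.998}
scene [[0.54, 0.59, -0.61, 1153.3], [0.84, -0.36, 0.39, -394.61], [0.01, -0.72, -0.69, 818.33], [0.0, 0.0, 0.0, 1.0]]
case [257. 257.] 0.91 [ 563. -212.    0.]
lid_hinge [261. 259.] 0.7 [ 637. -225.   85.]
lid_lip [243. 209.] 0.58 [ 466. -195.   85.]
mat [372. 200.] 0.94 [559. 172.   0.]
scanner [373. 197.] 0.8 [553. 178.   4.]
scanner [205. 190.] 0.67 [ 256. -241.    4.]
scanner [282. 329.] 0.6 [ 777. -251.    4.]
scanner_window [230. 197.] 0.92 [ 344. -192.   22.]
scanner_window [320. 313.] 0.74 [ 797. -164.   22.]
scanner_window [399. 205.] 0.69 [631. 211.  22.]
reagent [367. 282.] 0.91 [777. -14.   0.]
dishes [162. 300.] 0.7 [ 558. -461.    0.]
top [[0.0, -1.0, 0.09, 393.19], [-1.0, -0.0, 0.0, 24.41], [-0.0, -0.09, -1.0, 1326.96], [0.0, 0.0, 0.0, 1.0]]
case [406. 187.] 0.89 [ 560. -217.    0.]
lid_hinge [418. 155.] 0.68 [ 636. -236.   85.]
lid_lip [400. 220.] 0.62 [ 461. -185.   85.]
mat [270. 182.] 0.75 [575. 170.   0.]
mat [335. 111.] 0.62 [782. -15.   0.]
scanner [415. 114.] 0.77 [ 771. -246.    4.]
scanner [415. 291.] 0.72 [ 269. -238.    4.]
scanner [271. 189.] 0.57 [554. 167.   4.]
scanner_window [402. 265.] 0.77 [ 341. -200.   22.]
scanner_window [387. 100.] 0.72 [ 806. -163.   22.]
scanner_window [256. 158.] 0.68 [639. 207.  22.]
reagent [333. 112.] 0.75 [779. -12.   0.]
rack [156. 196.] 0.56 [532. 494.   0.]
dishes [492. 184.] 0.57 [ 569. -461.    0.]
```

View pics/t0.png

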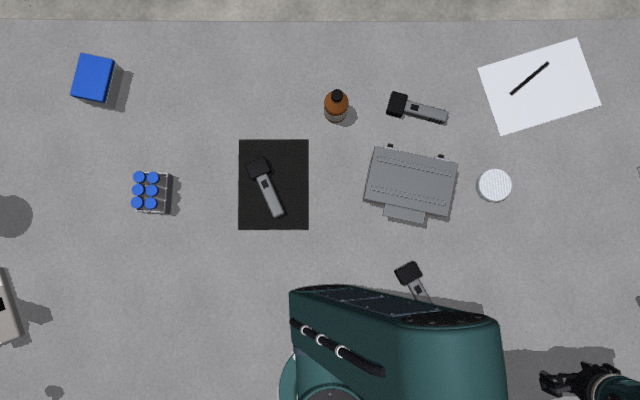

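View pics/s0.png

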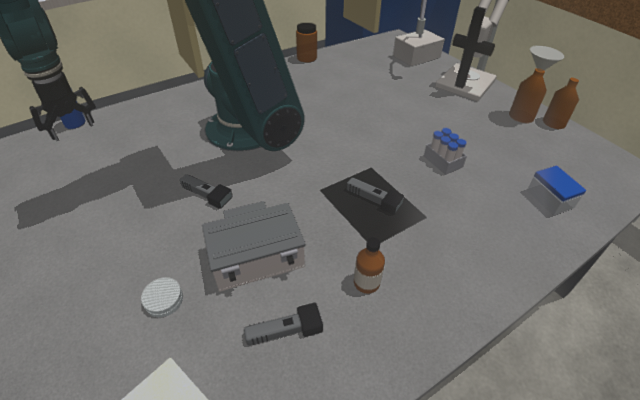

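Scanner-like things in the top picture: (267,187) on the mat, (415,107) behind the case, and (412,280) in front of the case. The bench's robot-left is image-left, so I choose the one on the mat at (267,187). I'll check it in a close crop with the model outlines overlaid.

```bash
cat >> h.py <<'E'
def frame(x,y,z,a):
    T=np.eye(4);T[:3,:3]=R.from_euler('z',a,degrees=True).as_matrix();T[:3,3]=[x,y,z];return T
def tf(T,P): return np.array(P,float)@T[:3,:3].T+T[:3,3]
CASE=frame(561,-213,0,-13.3); SC=frame(554,172,4,25)
LID=[[70,113,97],[70,-113,97],[-73,-113,97],[-73,113,97]]
LIP=[[-73,55,92],[-105,55,92],[-105,-55,92],[-73,-55,92]]
HAN=[[-85,17,34],[40,17,34],[40,-17,34],[-85,-17,34]]
HEAD=[[38,31,36],[85,31,36],[85,-31,36],[38,-31,36]]
E
python3 - <<'E'
from h import *
import h
im=cv2.imread("pics/t0.png");f=3
big=cv2.resize(im[130:240,230:490],None,fx=f,fy=f,interpolation=cv2.INTER_CUBIC)
for T,P,c in((CASE,LID,(0,0,255)),(CASE,LIP,(0,255,255)),(SC,HAN,(0,255,0)),(SC,HEAD,(255,255,0))):
    q=(proj("top",tf(T,P))-[230,130]+.5)*f
    cv2.polylines(big,[np.int32(q*8)],True,c,1,cv2.LINE_AA,3)
a=cv2.imread("pics/s0.png")[165:300,190:430]
b=cv2.resize(a,(720,405))[:,:]
for T,P,c in((CASE,LID,(0,0,255)),(CASE,LIP,(0,255,255)),(SC,HAN,(0,255,0)),(SC,HEAD,(255,255,0))):
    q=(proj("scene",tf(T,P))-[190,165]+.5)*3
    cv2.polylines(b,[np.int32(q*8)],True,c,1,cv2.LINE_AA,3)
big=big[:,:720] if big.shape[1]>720 else big
out=np.vstack([big,b])[:,:]
cv2.imwrite("pics/c0.png",cv2.resize(out,None,fx=.82,fy=.82,interpolation=cv2.INTER_AREA) )
E
```

```text
(no output)
```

View pics/c0.png

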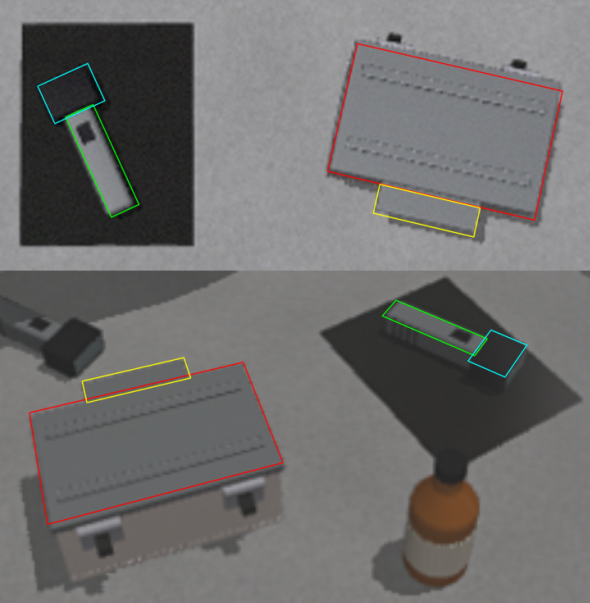

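The overlay fits. The scanner on the mat shows in the crop at (100,140), the lid at (445,130) with its lip at (430,210) towards the robot. I'll plan the poses next.

```bash
cat >> h.py <<'E'
def tool(T,x,z,phi,y=0):
    """tool pose in the x-z plane of frame T (T at bench height), phi deg below horizontal"""
    p=np.radians(phi);cx,up=T[:3,0],np.array([0,0,1.])
    Z=np.cos(p)*cx-np.sin(p)*up;X=-np.sin(p)*cx-np.cos(p)*up
    P=np.eye(4);P[:3,:3]=np.c_[X,np.cross(Z,X),Z];P[:3,3]=[*(T@[x,y,0,1])[:2],z];return P
def cur():
    s=ctrl.read_state();P=np.eye(4);P[:3,:3]=R.from_rotvec(s["ee_rot"]).as_matrix();P[:3,3]=s["eef_pos"];return P
def delta(P,B=None):
    D=np.linalg.inv(cur() if B is None else B)@P
    r=np.r_[D[:3,3]/1000,R.from_matrix(D[:3,:3]).as_rotvec()/(2*np.pi)]
    return np.round(r,4).tolist()
def liftpose(th,phi,gap=0,deep=19):
    t,p=np.radians([th,phi]);E=np.array([70-175*np.cos(t),85+175*np.sin(t)])
    d=np.array([np.cos(p),-np.sin(p)]);n=np.array([np.sin(p),np.cos(p)])
    q=E+deep*d-(11+gap)*n
    return tool(CASE,q[0],q[1],phi)
E
python3 - <<'E'
from h import *
up=tool(CASE,-190,230,90); pre=liftpose(0,40,8,-60)
print(delta(up));print(up[:3,3]);print(delta(pre,up),pre[:3,3]); print(delta(liftpose(0,40,8),pre))
E
```

```text
[0.3282, -0.2752, 0.0123, -0.0, -0.0, -0.4268]
[ 376.09601417 -169.29054993  230.        ]
[-0.0268, 0.0, 0.121, -0.0, -0.1389, 0.0] [ 402.20092319 -175.46148893  109.01241216]
[0.0, -0.0, 0.079, -0.0, 0.0, -0.0]
```

Request:
{"method": "step_arm", "body": {
  "deltas": [0.328,-0.275,0.012,0,0,-0.427,0.328,-0.275,0.012,0,0,-0.427,0.328,-0.275,0.012,0,0,-0.427,0.328,-0.275,0.012,0,0,-0.427,0.328,-0.275,0.012,0,0,-0.427,0.328,-0.275,0.012,0,0,-0.427,0.328,-0.275,0.012,0,0,-0.427,0.328,-0.275,0.012,0,0,-0.427,0.328,-0.275,0.012,0,0,-0.427,0.328,-0.275,0.012,0,0,-0.427,0.328,-0.275,0.012,0,0,-0.427,0.328,-0.275,0.012,0,0,-0.427,0.328,-0.275,0.012,0,0,-0.427,0.328,-0.275,0.012,0,0,-0.427,0.328,-0.275,0.012,0,0,-0.427,0.328,-0.275,0.012,0,0,-0.427,0.328,-0.275,0.012,0,0,-0.427,0.328,-0.275,0.012,0,0,-0.427,0.328,-0.275,0.012,0,0,-0.427,0.328,-0.275,0.012,0,0,-0.427],
  "jaw": -1
}}

```text
t: 2.67
eef_pos: [376.0, -169.5, 230.3]
ee_rot: [0.636, 3.076, -0.0]
wrist_force: [-0.5, 0.4, 0.0]
grip_width: 0.002
grasp_force: 0.0
```

```bash
python3 - <<'E'
from h import *
pre=liftpose(0,40,8,-60);print(delta(pre),np.round(ctrl.read_state()["qpos"],3))
E
```

```text
[-0.0264, 0.0049, 0.1213, -0.0122, -0.1385, -0.0261] [-0.622  0.075 -0.32   1.176 -0.    -0.214]
```

Request:
{"method": "step_arm", "body": {
  "deltas": [-0.026,0.005,0.121,-0.012,-0.1385,-0.026,-0.026,0.005,0.121,-0.012,-0.1385,-0.026,-0.026,0.005,0.121,-0.012,-0.1385,-0.026,-0.026,0.005,0.121,-0.012,-0.1385,-0.026,-0.026,0.005,0.121,-0.012,-0.1385,-0.026,-0.026,0.005,0.121,-0.012,-0.1385,-0.026,-0.026,0.005,0.121,-0.012,-0.1385,-0.026,-0.026,0.005,0.121,-0.012,-0.1385,-0.026,-0.026,0.005,0.121,-0.012,-0.1385,-0.026,-0.026,0.005,0.121,-0.012,-0.1385,-0.026,-0.026,0.005,0.121,-0.012,-0.1385,-0.026,-0.026,0.005,0.121,-0.012,-0.1385,-0.026]
}}

```text
t: 3.67
eef_pos: [411.6, -193.7, 145.0]
ee_rot: [0.269, 2.299, -0.101]
wrist_force: [-0.6, 0.1, -0.1]
grip_width: 0.003
grasp_force: 0.0
```

```bash
python3 - <<'E'
from h import *
print(delta(liftpose(0,40,8,-60)),delta(liftpose(0,40,8)),np.round(ctrl.read_state()["qpos"],3))
E
```

```text
[0.0356, 0.0152, 0.0147, 0.0019, -0.007, -0.001] [0.0321, 0.0143, 0.0936, 0.0019, -0.007, -0.001] [-0.928 -0.107 -1.176 -0.188  0.503 -0.512]
```

Elbow limit at a 40° pitch, so I'll use a steeper finger at 60°.

```bash
python3 - <<'E'
from h import *
p=liftpose(0,60,8,-40);print(delta(p),p[:3,3],delta(liftpose(0,60,8,22),p))
E
```

```text
[0.0201, 0.0151, 0.03, 0.0021, 0.0485, -0.0006] [ 423.339486   -180.45843344  110.14101615] [0.0, 0.0, 0.062, -0.0, 0.0, 0.0]
```

Request:
{"method": "step_arm", "body": {
  "deltas": [0.02,0.015,0.03,0.002,0.0485,-0.001,0.02,0.015,0.03,0.002,0.0485,-0.001,0.02,0.015,0.03,0.002,0.0485,-0.001,0.02,0.015,0.03,0.002,0.0485,-0.001,0.02,0.015,0.03,0.002,0.0485,-0.001,0.02,0.015,0.03,0.002,0.0485,-0.001]
}}

```text
t: 4.17
eef_pos: [423.9, -179.6, 110.0]
ee_rot: [0.296, 2.6, -0.082]
wrist_force: [-0.6, 0.2, -0.2]
grip_width: 0.0
grasp_force: 0.0
```

```bash
python3 - <<'E'
from h import *
print(delta(liftpose(0,60,8,-40)),delta(liftpose(0,60,8,22)),np.round(ctrl.read_state()["qpos"],3))
E
```

```text
[0.0002, -0.001, -0.0003, 0.0002, 0.0006, 0.0008] [0.0004, -0.001, 0.0617, 0.0002, 0.0006, 0.0008] [-0.726 -0.011 -0.955  0.153  0.242 -0.44 ]
```

Reachable. Next I slide in under the lip and check with a picture.

Request:
{"method": "step_arm", "body": {
  "deltas": [0,-0.001,0.02,0,0,0,0,-0.001,0.04,0,0,0,0,-0.001,0.062,0,0,0,0,-0.001,0.062,0,0,0]
}}

```text
t: 4.5
eef_pos: [453.3, -187.8, 54.1]
ee_rot: [0.299, 2.603, -0.08]
wrist_force: [-1.0, 0.9, 0.3]
grip_width: -0.0
grasp_force: 0.0
```

```bash
python3 - <<'E'
from h import *
im=snap("scene","s1")
cv2.imwrite("pics/s1c.png",cv2.resize(im[120:300,130:370],(800,600),interpolation=cv2.INTER_CUBIC))
B=liftpose(0,60,8,22)
print(delta(B))
for th,ph in((0,60),(10,63),(20,66),(35,70),(50,75),(65,80),(80,86),(92,92),(97,95)):
    print(th,ph,delta(liftpose(th,ph,0 if th<90 else 0,22),B))
E
```

```text
[-0.0014, 0.0, -0.0007, 0.0004, -0.0001, 0.0005]
0 60 [-0.008, 0.0, 0.0, -0.0, 0.0, 0.0]
10 63 [-0.0244, -0.0, -0.0256, -0.0, 0.0083, -0.0]
20 66 [-0.0448, -0.0, -0.0478, -0.0, 0.0167, 0.0]
35 70 [-0.0819, -0.0, -0.0733, -0.0, 0.0278, 0.0]
50 75 [-0.1238, -0.0, -0.0884, -0.0, 0.0417, -0.0]
65 80 [-0.1679, -0.0, -0.0919, -0.0, 0.0556, -0.0]
80 86 [-0.2109, -0.0, -0.084, -0.0, 0.0722, -0.0]
92 92 [-0.2423, -0.0, -0.0701, -0.0, 0.0889, -0.0]
97 95 [-0.2542, -0.0, -0.0625, -0.0, 0.0972, -0.0]
```

View pics/s1c.png

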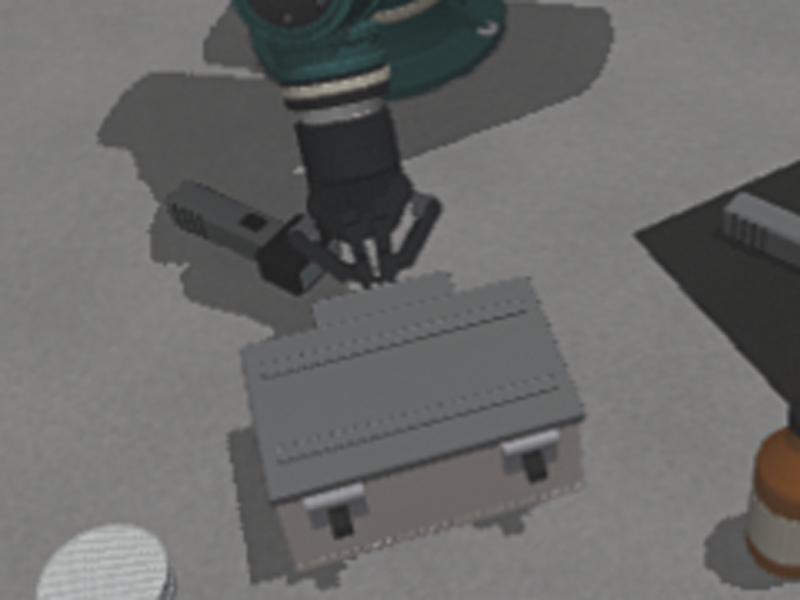

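The fingertips at crop (375,285) are tucked below the lip edge, with no contact yet. Lifting along the arc.

Request:
{"method": "step_arm", "body": {
  "deltas": [-0.008,0,0,0,0,0,-0.012,0,-0.007,0,0.002,0,-0.016,0,-0.013,0,0.004,0,-0.0244,0,-0.0256,0,0.0083,0,-0.034,0,-0.037,0,0.0125,0,-0.0448,0,-0.0478,0,0.0167,0,-0.057,0,-0.057,0,0.02,0,-0.069,0,-0.066,0,0.024,0,-0.0819,0,-0.0733,0,0.0278,0,-0.0819,0,-0.0733,0,0.0278,0]
}}

```text
t: 5.38
eef_pos: [489.2, -197.0, 166.0]
ee_rot: [0.316, 2.77, -0.062]
wrist_force: [-1.7, -0.2, 0.9]
grip_width: 0.004
grasp_force: 0.7
```

```bash
python3 - <<'E'
from h import *
im=snap("scene","s2")
cv2.imwrite("pics/s2c.png",cv2.resize(im[100:300,130:370],(720,600),interpolation=cv2.INTER_CUBIC))
B=liftpose(35,70,0,22)
print(delta(B))
for th,ph in((42,72.5),(50,75),(57,77.5),(65,80),(72,83),(80,86),(86,89),(92,92),(97,95),(100,97)):
    print(th,delta(liftpose(th,ph,0,22),B))
E
```

```text
[0.0025, 0.0007, 0.0024, -0.0002, 0.0009, 0.0008]
42 [-0.0173, -0.0, -0.0117, 0.0, 0.0069, 0.0]
50 [-0.0386, -0.0, -0.0221, 0.0, 0.0139, -0.0]
57 [-0.0582, -0.0, -0.0288, -0.0, 0.0208, -0.0]
65 [-0.0815, -0.0, -0.0332, -0.0, 0.0278, -0.0]
72 [-0.1018, -0.0, -0.0346, 0.0, 0.0361, 0.0]
80 [-0.1251, -0.0, -0.0329, -0.0, 0.0444, 0.0]
86 [-0.142, -0.0, -0.0296, 0.0, 0.0528, 0.0]
92 [-0.1585, -0.0, -0.0246, -0.0, 0.0611, 0.0]
97 [-0.1716, -0.0, -0.0193, -0.0, 0.0694, 0.0]
100 [-0.1791, -0.0, -0.0156, -0.0, 0.075, -0.0]
```

View pics/s2c.png

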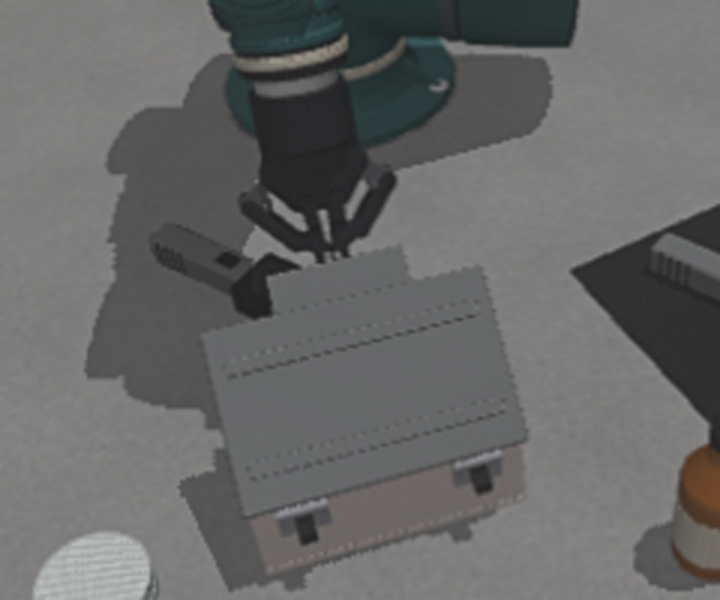

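The lid is up on the fingers, with its lip at crop (335,265). Continuing past upright.

Request:
{"method": "step_arm", "body": {
  "deltas": [-0.008,0,-0.006,0,0.003,0,-0.017,0,-0.012,0,0.007,0,-0.028,0,-0.017,0,0.0105,0,-0.039,0,-0.022,0,0.014,0,-0.048,0,-0.0255,0,0.0175,0,-0.058,0,-0.029,0,0.021,0,-0.07,0,-0.031,0,0.0245,0,-0.0815,0,-0.033,0,0.028,0,-0.092,0,-0.034,0,0.032,0,-0.102,0,-0.0345,0,0.036,0,-0.113,0,-0.034,0,0.04,0,-0.125,0,-0.033,0,0.0445,0,-0.134,0,-0.031,0,0.0485,0,-0.142,0,-0.0295,0,0.053,0,-0.15,0,-0.027,0,0.057,0,-0.1585,0,-0.0245,0,0.061,0,-0.165,0,-0.022,0,0.065,0,-0.172,0,-0.019,0,0.069,0,-0.179,0,-0.0155,0,0.075,0,-0.179,0,-0.0155,0,0.075,0]
}}

```text
t: 7.1
eef_pos: [646.2, -232.9, 235.9]
ee_rot: [-0.344, -2.999, -0.021]
wrist_force: [0.5, 0.5, -0.8]
grip_width: 0.0
grasp_force: 0.0
```

```bash
python3 - <<'E'
from h import *
print(delta(liftpose(100,97,0,22)),delta(tool(CASE,-20,330,90)),np.round(ctrl.read_state()["qpos"],3))
im=snap("scene","s3")
cv2.imwrite("pics/s3c.png",cv2.resize(im[100:340,130:430],(750,600),interpolation=cv2.INTER_CUBIC))
E
```

```text
[0.0008, -0.0003, -0.0009, -0.0001, -0.0003, 0.0006] [0.1183, 0.0001, -0.0801, -0.0001, -0.0197, 0.0006] [-0.453  0.669  0.616  1.638 -0.028 -0.223]
```

View pics/s3c.png

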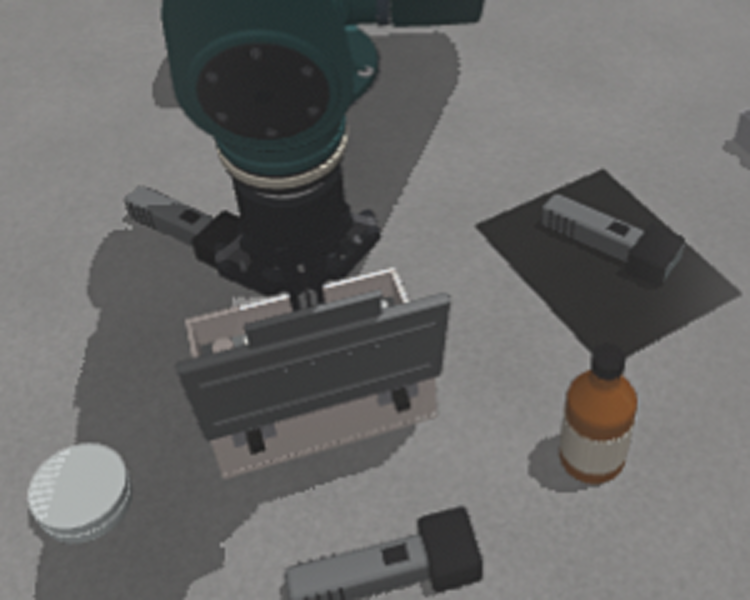

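The lid leans back past upright onto its stop at crop (315,370), and the fingers are clear. Backing off, then on to the scanner.

```bash
python3 - <<'E'
from h import *
h=tool(SC,12,130,90);print(delta(h),h[:3,3])
E
```

```text
[0.1577, 0.381, 0.126, 0.0063, -0.0186, -0.1056] [564.87569344 177.07141914 130.        ]
```

Request:
{"method": "step_arm", "body": {
  "deltas": [0.04,0,-0.02,0,0,0,0.08,0,-0.05,0,-0.01,0,0.118,0,-0.08,0,-0.02,0,0.13,0.05,-0.08,0,-0.02,-0.02,0.158,0.381,0.05,0.006,-0.0186,-0.1056,0.158,0.381,0.05,0.006,-0.0186,-0.1056,0.158,0.381,0.05,0.006,-0.0186,-0.1056,0.158,0.381,0.05,0.006,-0.0186,-0.1056,0.158,0.381,0.05,0.006,-0.0186,-0.1056,0.158,0.381,0.05,0.006,-0.0186,-0.1056,0.158,0.381,0.05,0.006,-0.0186,-0.1056,0.158,0.381,0.05,0.006,-0.0186,-0.1056,0.158,0.381,0.05,0.006,-0.0186,-0.1056,0.158,0.381,0.126,0.006,-0.0186,-0.1056,0.158,0.381,0.126,0.006,-0.0186,-0.1056,0.158,0.381,0.126,0.006,-0.0186,-0.1056,0.158,0.381,0.126,0.006,-0.0186,-0.1056,0.158,0.381,0.126,0.006,-0.0186,-0.1056,0.158,0.381,0.126,0.006,-0.0186,-0.1056],
  "jaw": 1
}}

```text
t: 8.73
eef_pos: [565.6, 176.9, 133.5]
ee_rot: [-0.678, 3.063, 0.001]
wrist_force: [-0.2, 0.1, 0.5]
grip_width: 0.998
grasp_force: 0.0
```

```bash
python3 - <<'E'
from h import *
print(delta(tool(SC,12,19,90)))
ctrl.camera("scene")
for n,z in(("scanner",4),("scanner_window",22)):
    for r in ctrl.pinpoint("scene",n)[:4]: print(n,r["score"],onz("scene",r["pixel"],z).round())
print(ctrl.pinpoint("scene","lid_label"))
a=np.radians(105);print(proj("scene",tf(CASE,[70-75*np.cos(a),0,85+75*np.sin(a)])))
E
```

```text
[0.0011, 0.0005, 0.1145, -0.0, 0.0008, -0.0001]
scanner 0.94 [ 781. -246.    4.]
scanner 0.72 [564. 168.   4.]
scanner 0.6 [ 259. -246.    4.]
scanner_window 0.91 [ 803. -165.   22.]
scanner_window 0.89 [ 344. -208.   22.]
scanner_window 0.72 [629. 210.  22.]
scanner_window 0.33 [576. 157.  22.]
[{'pixel': [256.7, 244.1], 'score': 0.8}]
[[256.60468172 244.88674985]]
```

Request:
{"method": "step_arm", "body": {
  "deltas": [0.001,0,0.03,0,0,0,0.001,0,0.06,0,0,0,0.001,0,0.085,0,0,0,0.001,0,0.1,0,0,0,0.001,0,0.111,0,0,0,0.001,0,0.111,0,0,0,0.001,0,0.111,0,0,0]
}}

```text
t: 9.52
eef_pos: [563.6, 176.9, 20.1]
ee_rot: [-0.68, 3.067, 0.001]
wrist_force: [-0.7, -0.4, 0.5]
grip_width: 1.001
grasp_force: 0.0
```

Request:
{"method": "step_arm", "body": {
  "deltas": [0,0,0,0,0,0,0,0,0,0,0,0,0,0,0,0,0,0,0,0,0,0,0,0,0,0,0,0,0,0,0,0,0,0,0,0,0,0,0,0,0,0,0,0,0,0,0,0,0,0,0,0,0,0,0,0,0,0,0,0],
  "jaw": -1
}}

```text
t: 10.35
eef_pos: [563.8, 177.1, 20.6]
ee_rot: [-0.68, 3.065, 0.001]
wrist_force: [-1.1, 0.7, 7.1]
grip_width: 0.388
grasp_force: 60.7
```

```bash
python3 - <<'E'
from h import *
s=ctrl.read_state();print(s["eef_pos"],s["grip_width"],s["grasp_force"])
# TCP in scanner frame at grasp -> target
C=cur();G=np.linalg.inv(SC)@C;print(G[:3,3])
a=np.radians(105);L=np.array([70-75*np.cos(a),85+75*np.sin(a)])
xs=np.array([np.sin(a),np.cos(a)]);zs=np.array([-xs[1],xs[0]])
O=L-100*xs-85*xs-18*zs
up3=np.array([0,0,1.]);cx=CASE[:3,0];S=np.eye(4)
X=xs[0]*cx+xs[1]*up3;Zv=zs[0]*cx+zs[1]*up3
S[:3,:3]=np.c_[X,np.cross(Zv,X),Zv];S[:3,3]=[*(CASE@[O[0],0,0,1])[:2],O[1]]
T=S@G;np.save("T.npy",T);np.save("G.npy",G)
U=C.copy();U[2,3]+=200
print(T[:3,3],R.from_matrix(T[:3,:3]).as_rotvec());print(delta(U),delta(T),delta(T,U))
E
```

```text
[563.81630668 177.12110827  20.6086703 ] 0.38750928989691147 60.736119747161865
[11.06086906  0.49274984 16.6086703 ]
[ 484.27020626 -194.35551518  201.11927546] [-0.33371013 -2.86374817 -0.0444411 ]
[-0.0004, 0.0001, -0.2, 0.0, -0.0, 0.0] [0.2288, -0.3029, -0.1811, -0.0137, 0.04, 0.1058] [0.2292, -0.303, 0.0189, -0.0137, 0.04, 0.1058]
```

Gripped: the 33 mm opening matches the handle. Lifting gently.

Request:
{"method": "step_arm", "body": {
  "deltas": [0,0,-0.005,0,0,0,0,0,-0.015,0,0,0,0,0,-0.03,0,0,0,0,0,-0.05,0,0,0,0,0,-0.075,0,0,0,0,0,-0.1,0,0,0,0,0,-0.125,0,0,0,0,0,-0.15,0,0,0,0,0,-0.175,0,0,0,0,0,-0.19,0,0,0,0,0,-0.2,0,0,0,0,0,-0.2,0,0,0]
}}

```text
t: 11.35
eef_pos: [564.0, 176.9, 222.8]
ee_rot: [-0.679, 3.063, 0.001]
wrist_force: [-0.2, -0.3, -2.7]
grip_width: 0.385
grasp_force: 59.7
```

Request:
{"method": "step_arm", "body": {
  "deltas": [0.006,-0.008,0,0,0,0.002,0.02,-0.026,0.001,-0.001,0.003,0.009,0.036,-0.048,0.003,-0.002,0.006,0.017,0.055,-0.072,0.004,-0.003,0.01,0.025,0.074,-0.097,0.006,-0.004,0.013,0.034,0.092,-0.122,0.008,-0.005,0.016,0.042,0.111,-0.147,0.01,-0.007,0.019,0.051,0.129,-0.171,0.011,-0.008,0.022,0.06,0.148,-0.196,0.012,-0.009,0.026,0.068,0.166,-0.22,0.014,-0.01,0.029,0.077,0.184,-0.244,0.015,-0.011,0.032,0.085,0.2,-0.265,0.016,-0.012,0.035,0.093,0.214,-0.283,0.018,-0.013,0.037,0.099,0.223,-0.296,0.0185,-0.0135,0.039,0.104,0.229,-0.303,0.019,-0.0137,0.04,0.1058,0.229,-0.303,0.019,-0.0137,0.04,0.1058,0.229,-0.303,0.019,-0.0137,0.04,0.1058]
}}

```text
t: 12.77
eef_pos: [483.6, -194.3, 200.1]
ee_rot: [-0.333, -2.863, -0.044]
wrist_force: [0.2, -0.5, -1.7]
grip_width: 0.385
grasp_force: 59.8
```

```bash
python3 - <<'E'
from h import *
T=np.load("T.npy");G=np.load("G.npy");s=ctrl.read_state()
print(delta(T),s["grasp_force"],s["grip_width"])
S=cur()@np.linalg.inv(G)
out=[]
im={}
for c,n in(("scene","s4"),("top","t4")):
    im[c]=snap(c,n)
    for k in("scanner_window","lid_label"):
        print(c,k,[(np.round(r["pixel"]).tolist(),round(r["score"],2)) for r in ctrl.pinpoint(c,k)])
    print("exp win",proj(c,tf(S,[85,0,18])),"lab",proj(c,tf(CASE,[89.4,0,157.4])))
    for P,col in((HAN,(0,255,0)),(HEAD,(255,255,0))):
        cv2.polylines(im[c],[np.int32(proj(c,tf(S,P))*8)],True,col,1,cv2.LINE_AA,3)
a=cv2.resize(im["scene"][120:300,150:350],(600,540),interpolation=cv2.INTER_CUBIC)
b=cv2.resize(im["top"][130:290,340:480],(472,540),interpolation=cv2.INTER_CUBIC)
cv2.imwrite("pics/c4.png",cv2.resize(np.hstack([a,b]),None,fx=.74,fy=.74,interpolation=cv2.INTER_AREA))
E
```

```text
[-0.0004, 0.0001, -0.0011, -0.0, -0.0002, 0.0] 59.82860326766968 0.3852720829726891
scene scanner_window [([248.0, 206.0], 0.91), ([225.0, 199.0], 0.82), ([321.0, 313.0], 0.63)]
scene lid_label [([258.0, 246.0], 0.66), ([257.0, 256.0], 0.47)]
exp win [[246.35650617 206.1563671 ]] lab [[256.60582604 244.89546854]]
top scanner_window [([387.0, 102.0], 0.87)]
top lid_label []
exp win [[416.43709485 180.57583886]] lab [[422.69310017 144.84579625]]
```

View pics/c4.png

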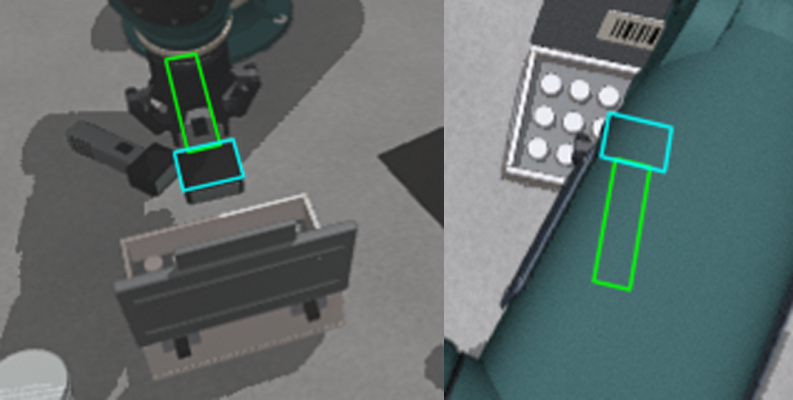

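The outline lies on the head at crop (208,165), and the label starts where expected at (635,28), so the aim is good. Holding.

Request:
{"method": "step_arm", "body": {
  "deltas": [0,0,0,0,0,0,0,0,0,0,0,0,0,0,0,0,0,0,0,0,0,0,0,0,0,0,0,0,0,0,0,0,0,0,0,0,0,0,0,0,0,0,0,0,0,0,0,0,0,0,0,0,0,0,0,0,0,0,0,0,0,0,0,0,0,0,0,0,0,0,0,0,0,0,0,0,0,0,0,0,0,0,0,0,0,0,0,0,0,0,0,0,0,0,0,0,0,0,0,0,0,0,0,0,0,0,0,0,0,0,0,0,0,0,0,0,0,0,0,0]
}}

```text
t: 14.73
eef_pos: [484.0, -194.6, 200.5]
ee_rot: [-0.334, -2.863, -0.044]
wrist_force: [0.5, 0.5, -1.2]
grip_width: 0.389
grasp_force: 59.8
```

```bash
python3 - <<'E'
from h import *
G=np.load("G.npy");S=frame(568,171,4,12)
P=S@G;U=P.copy();U[2,3]+=200
print(delta(U),U[:3,3]); print(delta(P,U))
E
```

```text
[-0.0021, 0.3803, -0.0214, 0.009, -0.0411, -0.0699] [578.71671408 173.78166606 220.6086703 ]
[0.0004, -0.0001, 0.2, 0.0, -0.0, -0.0]
```

Request:
{"method": "step_arm", "body": {
  "deltas": [0.002,0.006,-0.003,0,-0.001,-0.001,0.002,0.025,-0.006,0.001,-0.003,-0.004,0.002,0.05,-0.009,0.001,-0.005,-0.009,0,0.08,-0.012,0.002,-0.009,-0.015,0,0.11,-0.014,0.003,-0.012,-0.02,0,0.14,-0.016,0.003,-0.015,-0.026,0,0.17,-0.018,0.004,-0.018,-0.031,-0.001,0.2,-0.019,0.005,-0.022,-0.037,-0.001,0.23,-0.02,0.005,-0.025,-0.042,-0.001,0.26,-0.021,0.006,-0.028,-0.048,-0.002,0.29,-0.021,0.007,-0.031,-0.053,-0.002,0.32,-0.021,0.008,-0.035,-0.059,-0.002,0.345,-0.021,0.008,-0.037,-0.063,-0.002,0.365,-0.0214,0.009,-0.04,-0.067,-0.002,0.377,-0.0214,0.009,-0.041,-0.07,-0.002,0.38,-0.0214,0.009,-0.0411,-0.07,-0.002,0.38,-0.0214,0.009,-0.0411,-0.07,-0.002,0.38,-0.0214,0.009,-0.0411,-0.07]
}}

```text
t: 16.23
eef_pos: [578.4, 172.8, 220.6]
ee_rot: [-0.328, 3.123, 0.001]
wrist_force: [0.5, 0.3, -1.9]
grip_width: 0.386
grasp_force: 59.9
```

```bash
python3 - <<'E'
from h import *
G=np.load("G.npy");print(delta(frame(568,171,4,12)@G))
E
```

```text
[-0.0002, 0.0009, 0.2, -0.0, -0.0001, -0.0001]
```

Flat over the mat. Lowering, and stopping 3 mm above the estimated contact to read the force.

Request:
{"method": "step_arm", "body": {
  "deltas": [0,0,0.02,0,0,0,0,0,0.045,0,0,0,0,0,0.07,0,0,0,0,0,0.095,0,0,0,0,0,0.12,0,0,0,0,0,0.145,0,0,0,0,0,0.165,0,0,0,0,0,0.18,0,0,0,0,0,0.189,0,0,0,0,0,0.194,0,0,0,0,0,0.197,0,0,0,0,0,0.197,0,0,0,0,0,0.197,0,0,0]
}}

```text
t: 17.32
eef_pos: [579.4, 173.6, 24.3]
ee_rot: [-0.329, 3.121, 0.001]
wrist_force: [-0.2, -0.1, -2.0]
grip_width: 0.384
grasp_force: 60.0
```

Request:
{"method": "step_arm", "body": {
  "deltas": [0,0,0.001,0,0,0,0,0,0.0015,0,0,0,0,0,0.002,0,0,0,0,0,0.002,0,0,0]
}}

```text
t: 17.65
eef_pos: [579.0, 173.7, 21.7]
ee_rot: [-0.329, 3.122, 0.001]
wrist_force: [-1.0, -0.3, -1.3]
grip_width: 0.389
grasp_force: 60.0
```

Request:
{"method": "step_arm", "body": {
  "deltas": [0,0,0.0005,0,0,0,0,0,0.001,0,0,0,0,0,0.0015,0,0,0,0,0,0.0015,0,0,0]
}}

```text
t: 17.98
eef_pos: [579.0, 173.7, 20.6]
ee_rot: [-0.329, 3.122, 0.001]
wrist_force: [-2.3, -0.1, 6.2]
grip_width: 0.388
grasp_force: 61.1
```

Contact, with the same force and height as at the grasp. Releasing, then retreating upwards.

Request:
{"method": "step_arm", "body": {
  "deltas": [0,0,0,0,0,0,0,0,0,0,0,0,0,0,0,0,0,0,0,0,0,0,0,0,0,0,0,0,0,0,0,0,0,0,0,0,0,0,0,0,0,0,0,0,0,0,0,0],
  "jaw": 1
}}

```text
t: 18.65
eef_pos: [578.9, 173.7, 20.1]
ee_rot: [-0.329, 3.122, 0.001]
wrist_force: [-0.3, 0.8, -0.2]
grip_width: 1.003
grasp_force: 0.0
```

Request:
{"method": "step_arm", "body": {
  "deltas": [0,0,-0.01,0,0,0,0,0,-0.03,0,0,0,0,0,-0.06,0,0,0,0,0,-0.1,0,0,0,0,0,-0.14,0,0,0,0.03,0,-0.18,0,0,0,0.06,0,-0.22,0,0,0,0.1,0,-0.25,0,0,0,0.14,0,-0.25,0,0,0,0.18,0,-0.25,0,0,0,0.2,0,-0.25,0,0,0,0.2,0,-0.25,0,0,0,0.2,0,-0.25,0,0,0]
}}

```text
t: 19.73
eef_pos: [381.5, 131.6, 271.1]
ee_rot: [-0.329, 3.12, 0.001]
wrist_force: [-0.3, 0.4, 0.2]
grip_width: 0.996
grasp_force: 0.0
```

```bash
python3 - <<'E'
from h import *
im=snap("scene","s5");S=frame(568,171,4,12)
for P,col in((HAN,(0,255,0)),(HEAD,(255,255,0))):
    cv2.polylines(im,[np.int32(proj("scene",tf(S,P))*8)],True,col,1,cv2.LINE_AA,3)
cv2.imwrite("pics/s5c.png",cv2.resize(im[130:340,150:450],(800,560),interpolation=cv2.INTER_CUBIC))
E
```

```text
(no output)
```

View pics/s5c.png

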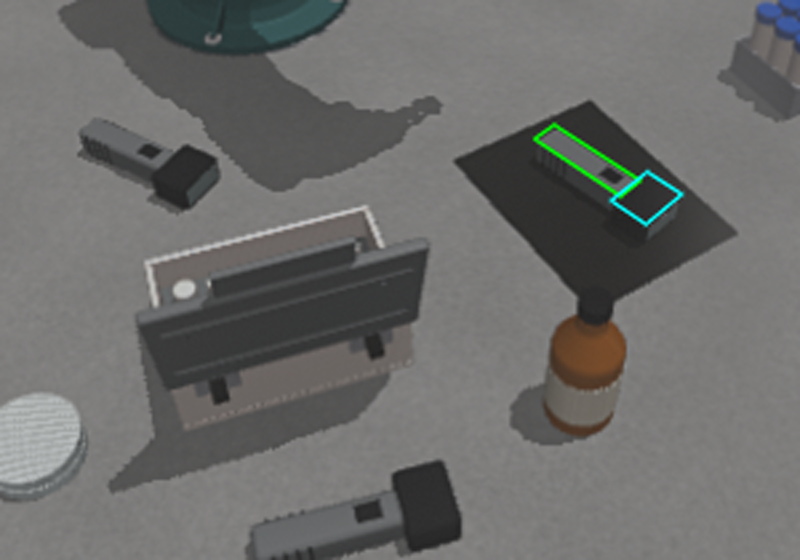

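The scanner lies flat mid-mat at crop (605,180), the lid is open at (285,310), and the other things are in place. Handing in.

```bash
python3 -c "
from bench import ctrl
print(ctrl.close_job())"
```

```text
the job is handed in; nothing more can be done
None
```

I opened the lid onto its stop, held the scanner aimed at the middle of the label from about 10 cm for just under 2 s, laid it flat mid-mat with nothing else moved in the pictures, and handed the job in at about 20 s; no verdict came back.

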